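Load the label dispenser and hold its guard open

ROBOT

A 6-joint arm with a two-finger parallel gripper is mounted at the origin on a cart in front of the work surface, level with it; the furniture and walls round the work are solid. World frame = base frame: x ahead of the robot, y to its left, z up, the work surface at z = 0. Lengths are in m, angles in rad, forces in N, time in s.
With the tool pointing down it reaches from about 0.275 to 0.825 m from the base axis. Payload 4.9 kg.
Tool frame: the origin (TCP) lies midway between the tips of the shut fingers; the grasp point (between the pads) lies 19 mm behind it (bot.grip_depth is the distance from the TCP to the grasp point, in m); z points along the fingers, y is the line along which they close (so a half turn about z gives the same grasp; the last joint's range is limited). The gripper opens to 85 mm and grips with 20 to 120 N. Pads are 22 mm wide; open, the fingers measure 114 mm over their backs; the gripper's body (76 mm by 85 mm) begins 54 mm behind the grasp point. The pads swing forward as they close: fully open they stand 13 mm farther back than shut.
Start: joints at [-1.275, 0.326, -0.193, 1.052, 0, 1.437], TCP at [0.229, -0.5, 0.231] pointing down, gripper open.
Joint ranges: [-2.65, 2.65], [-0.97, 1.79], [-1.3, 1.35], [-1.93, 2.1], [-1.47, 1.37], [-3.14, 3.14]. Speed limits (rad/s): [2.57, 2.57, 3.14, 3.14, 3.14, 3.14].

INTERFACE

Orientations are given as a unit quaternion [w, x, y, z].
In Python, from cell import bot gives the robot as it stands. Calls block until the motion is done:
- bot.move_pose(position, orientation): joint-space move of the TCP to a pose.
- bot.move_linear(position, speed=0.15, rotation=None, until_force=None): straight line of the TCP; rotation=None keeps the orientation; speed is the mean speed in m/s. With until_force (N) it stops when the force on the tool has changed by that much, and returns True; else False.
- bot.goto_joints(angles): joint-space move.
- bot.set_gripper(opening, grasp_force=None): opening from 0.0 (shut) to 1.0 (fully open); grasp_force is the grip in N (None keeps the last); returns when the fingers have stopped.
- bot.wait(seconds).
- bot.solve_ik(position, orientation): joint angles nearest the present ones, or None.
- bot.camera(name): name is "scene" or "side" or "wrist"; returns the picture (400x640x3 uint8, red, green, blue); there is no depth.
- bot.calibration(name): a dict with "mtx" (3x3 intrinsics, pixels), "k1" (the pictures are not rectified: a ray, as slopes to the right and down, at radius r is drawn at 1 + k1 r^2 times it, then the intrinsics apply), "extrinsics" (4x4, takes a point from world to camera coordinates); the wrist camera has in their place "hand_eye" (4x4, takes a point from camera to tool coordinates, whose origin is the TCP and whose axes are the flange's). Camera axes: x right, y down, z forward; pixel columns grow to the right and rows downward; lengths in m; the calibration is good to about 2 mm. A picture is of the moment at which its call begins: read the wrist's pose just before it. calibration takes no time and is no camera call.
A pose or a line that the arm cannot do raises bot.PlanningError and nothing moves.
- bot.close_job(): hands the job in, once; it reports no verdict.
Trained networks look in the newest picture that a camera, given by its name, has taken for a name from the list of things; names that differ only in an ending like _2 or _b are one class to them, and where a whole thing is asked for, a point or a joint stands for the part that bears it (a point fixed in the world has none). Each returns a list of dicts, best first, with "confidence" (0 to 1); they miss things now and then, are a little off and sometimes report something else, mostly with a low value. They report only what shows in the picture. A call takes as long as a camera call. They do not tell look-alikes from the thing itself.
- bot.search_frame(camera, thing): "bbox" ([left, top, width, height] in pixels, round what is visible of it).
Readings, each from a call of its own:
- bot.read_clock(): time.
- bot.read_joint_positions(): joint angles.
- bot.read_joint_vel(): joint speeds.
- bot.read_joint_efforts(): joint torques, N m.
- bot.read_position(): TCP position.
- bot.read_tool_rot(): TCP orientation.
- bot.read_ft_force(): force on the tool from outside, world axes, zero at the start.
- bot.read_moment(): the same for the moment, N m.
- bot.read_gripper_width(): opening from 0.0 (shut) to 1.0 (fully open).
Only numpy, scipy, OpenCV 4.12 (cv2) and the standard library are available. Lean on these libraries where they do the work, as an engineer would, in place of code of your own. Each camera call takes 0.05 s, during which the arm holds its last target. There are 200 camera calls.

TASK

Put the label roll onto the upright spindle of the label dispenser, pushed down until it sits flat on the spindle's foot, and let go of it while the guard is still shut. Then take the guard by its bar handle, lift it to 50 degrees open (give or take 7) and keep holding it there by the bar so that a colleague can thread the labels: the guard springs shut if released, so finish still holding it. Leave the other things on the bench where they are.

Things in the scene. Friction and masses are not known exactly. Their poses are not given: they have to be found in the camera images.
- label_roll: White paper label roll on a brown cardboard core, loose on the bench, axis upright: 58 mm outer diameter, 40 mm tall (the core stands 1 mm proud of the paper at both ends), through bore 28 mm, about 90 g. Origin: centre of its underside; z up along the bore. It stands left or right of the dispenser; a wider, lower cork ring stands on the other side.
- dispenser: Label dispenser, fixed to the bench: grey base plate 120 (x) x 215 (y) x 12 mm. Origin on the bench, plate from x = -60 to 60, y = -102 to 112 mm; x points away from the robot-facing front, y to its left. Steel spindle at (0, 72) mm; white head with the guard at y = -52 mm, 78 mm wide, 70 mm high. Nothing stands between them.
- spindle_seat (a point): Centre of the top of the spindle's black foot disc (54 mm diameter, 16 mm above the bench), where the underside of the roll comes to rest. The spindle is 24 mm in diameter and rises 54 mm above this point (the last 8 mm taper to 14 mm diameter). Axes as those of the dispenser.
- guard_hinge (a point): Middle of the guard's hinge line, at the rear of the head, 66 mm above the bench; fixed. The hinge runs along the dispenser's y.
- bar_mid (a point): Middle of the guard's bar handle, a round steel sleeve 12 mm in diameter, 58 mm long, parallel to the hinge between two end arms, 27 mm clear of the guard's front edge. It moves on a 115 mm radius about the hinge line: shut, it is level with the hinge and straight in front of it (dispenser -x); at angle a it is 115*cos(a) mm in front and 115*sin(a) mm above.
- guard_bar: The bar handle's steel sleeve as a body; origin at its middle (as point bar_mid), y axis along the bar. It turns freely on its rod, so closed fingers need not tilt with the guard.
- guard (a joint): Opening angle of the guard in rad: 0 shut (plate level), growing as the bar rises; stop at 1.6. A spring and its weight shut it from every angle; lifting or holding takes 1 to 2.5 N at the bar. 50 degrees = 0.873.
- cork_ring: Brown cork flask ring, 92 mm diameter, 26 mm tall, loose bystander.
- bottle_d: Reagent bottle with blue cap, 62 mm diameter, 134 mm tall, loose bystander behind the dispenser on the left. Origin at its foot.
- beaker: Clear beaker, 67 mm wide, 80 mm tall, loose bystander behind the dispenser on the right. Origin at its foot.
- vial_4: Small black-capped vial, 27 mm diameter, 62 mm tall, loose bystander behind the dispenser. Origin at its foot.
- timer: Flat white timer, 62 x 62 x 16 mm, loose bystander far to the left. Origin at its underside.
Mind the look-alikes: they are no part of the job. There is more than one size of the label_roll; the job needs the largest.

How it is judged:
By the outcome, as a careful person would: the job done as asked, in the order asked, and still so for the second after the job is handed in, while the arm keeps its last pose, push and grip.
It also fails if it takes over 58 s, if anything falls off the work surface, if the arm or the gripper's body presses on something with over 40 N, if the wrist force passes 120 N, or if a joint passes its speed limit or range.

## Working session

There is one attempt and no reset: what is moved stays moved. The work goes in short steps, each a Python script; the robot and the scene stay as the last script left them, time stands still between calls to the robot, and variables do not carry over. Pictures are saved under pics/ and viewed, on a budget of 10 in all, crops included, one or two more only if the job needs it, and the job is handed in when it is done.

```bash
mkdir -p pics; ls; python3 - <<'E'
from cell import bot
import cv2
for n in ("scene","side"):
    im=bot.camera(n); cv2.imwrite(f"pics/{n}0.png",im[:,:,::-1])
    c=bot.calibration(n); print(n,c["mtx"].tolist(),c["k1"],c["extrinsics"].round(4).tolist())
    for t in ("label_roll","dispenser","guard_bar","cork_ring","bottle_d","beaker","vial_4","timer"):
        print(t,[(d["bbox"],round(d["confidence"],2)) for d in bot.search_frame(n,t)])
c=bot.calibration("wrist");print(c)
print(bot.read_clock(),bot.read_tool_rot())
E
```

```text
pics
scene [[465.21314149795097, 0.0, 319.2672367690192], [0.0, 465.21314149795097, 198.3144660811489], [0.0, 0.0, 1.0]] -0.06022132472798205 [[-0.7599, -0.6498, 0.0199, 0.491], [-0.4186, 0.4657, -0.7796, 0.2543], [0.4973, -0.6007, -0.6259, 1.1754], [0.0, 0.0, 0.0, 1.0]]
label_roll [([297.0, 249.3, 19.3, 27.1], 0.92), ([316.9, 233.3, 15.5, 17.1], 0.68), ([278.1, 286.6, 20.4, 18.3], 0.5)]
dispenser [([312.7, 170.6, 82.3, 64.1], 0.65)]
guard_bar [([381.0, 191.0, 9.3, 5.9], 0.55)]
cork_ring [([395.0, 161.9, 26.2, 19.2], 0.68)]
bottle_d [([252.8, 195.4, 26.2, 46.0], 0.84)]
beaker [([353.9, 144.7, 18.0, 28.9], 0.76)]
vial_4 [([284.0, 189.4, 6.9, 19.3], 0.46)]
timer [([232.6, 314.0, 31.0, 23.9], 0.82)]
side [[487.54781927511056, 0.0, 318.2253479529428], [0.0, 487.54781927511056, 199.70334527315524], [0.0, 0.0, 1.0]] -0.11485204654215163 [[-0.3481, -0.9374, 0.0049, 0.2674], [-0.5679, 0.2067, -0.7967, 0.3422], [0.7458, -0.2801, -0.6044, 1.3836], [0.0, 0.0, 0.0, 1.0]]
label_roll [([264.4, 229.1, 17.5, 18.6], 0.73), ([291.9, 220.1, 11.5, 11.6], 0.64), ([238.7, 244.4, 14.4, 15.9], 0.6)]
dispens
[... 193 characters left out ...]
0.63), ([295.8, 181.0, 7.5, 14.0], 0.56)]
timer [([196.4, 252.8, 22.6, 17.0], 0.74)]
{'mtx': array([[282.38892221,   0.        , 317.62592166],
       [  0.        , 282.38892221, 200.96664532],
       [  0.        ,   0.        ,   1.        ]]), 'k1': -0.042408716519973966, 'hand_eye': array([[-1.09608843e-03, -9.62379733e-01, -2.71705812e-01,
         6.91636179e-02],
       [ 9.99999399e-01, -1.04601591e-03, -3.29117920e-04,
         6.30628323e-04],
       [ 3.25278132e-05, -2.71706009e-01,  9.62380301e-01,
        -1.41638605e-01],
       [ 0.00000000e+00,  0.00000000e+00,  0.00000000e+00,
         1.00000000e+00]])}
0.9 [ 1.51782934e-05  9.77001583e-01  2.13232048e-01 -3.31940714e-05]
```

View pics/scene0.png

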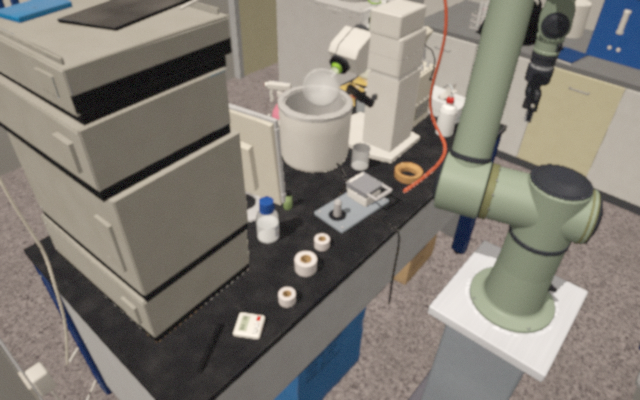

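View pics/side0.png

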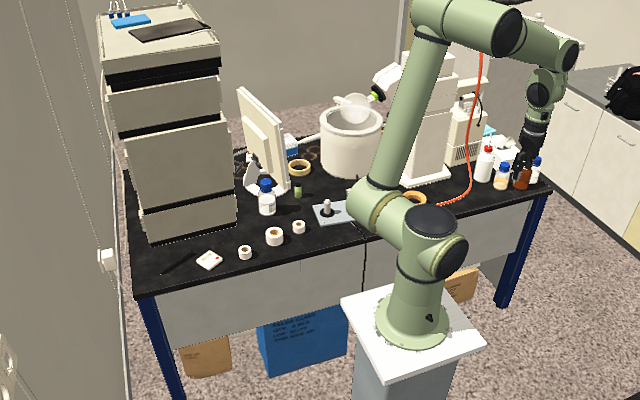

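Three label rolls show: scene (306,263), (322,241) and (287,296). The first is clearly the largest in both views (side (273,238)), so it's the candidate. I'll localise it, then look from the wrist.

```bash
cat > h.py <<'E'
from cell import bot
import numpy as np, cv2
from scipy.spatial.transform import Rotation as R
def q(Rm): x=Rm.as_quat(); return np.r_[x[3],x[:3]]
def down(yaw):  # tool z down, tool y (closing line) at world angle yaw+90deg
    return q(R.from_euler('z',yaw)*R.from_euler('x',np.pi))
def T_tool():
    w=bot.read_tool_rot(); T=np.eye(4); T[:3,:3]=R.from_quat(np.r_[w[1:],w[0]]).as_matrix(); T[:3,3]=bot.read_position(); return T
def cam(n,T=None):
    c=bot.calibration(n)
    return c["mtx"],c["k1"],(np.linalg.inv(c["extrinsics"]) if n!="wrist" else T@c["hand_eye"])
def ray(C,uv):
    p=cv2.undistortPoints(np.array([[uv]],float),C[0],np.array([C[1],0,0,0,0.]))[0,0]
    return C[2][:3,3],C[2][:3,:3]@np.r_[p,1]
def hit(C,uv,z):
    o,d=ray(C,uv); return (o+d*(z-o[2])/d[2])[:3].round(4)
def proj(C,P):
    E=np.linalg.inv(C[2]); r,_=cv2.Rodrigues(E[:3,:3])
    return cv2.projectPoints(np.atleast_2d(np.array(P,float)),r,E[:3,3],C[0],np.array([C[1],0,0,0,0.]))[0][:,0].round(1)
E
python3 - <<'E'
from h import *
C=cam("scene");S=cam("side")
for a,b,z,n in [((306.6,262.8),(273.1,238.4),.02,"big"),((324.6,241.8),(297.6,225.9),.02,"r2"),((288.3,295.7),(245.9,252.3),.02,"r3"),((408,171.5),(414,198),.013,"ring"),((338,206),(327,203),.06,"spindle top?"),((369,187),(353,203),.06,"head"),((266,218),(266.8,197),.067,"bottle"),((363,159),(363,159),.04,"beaker"),((287,199),(299.5,188),.03,"vial")]:
    print(n,hit(C,a,z),hit(S,b,z))
for uv in [(316,213),(345,230),(390,202)]: print("plate",uv,hit(C,uv,.012))
cv2.imwrite("pics/c1.png",cv2.resize(bot.camera("scene")[130:320,220:440],None,fx=3.5,fy=3.1,interpolation=cv2.INTER_CUBIC)[:,:,::-1])
E
```

```text
big [0.461  0.2687 0.02  ] [0.4485 0.2798 0.02  ]
r2 [0.4767 0.1759 0.02  ] [0.4818 0.1823 0.02  ]
r3 [0.421  0.3813 0.02  ] [0.4135 0.3817 0.02  ]
ring [ 0.489  -0.2805  0.013 ] [ 0.4931 -0.2814  0.013 ]
spindle top? [0.5178 0.068  0.06  ] [0.5196 0.0596 0.06  ]
head [ 0.504  -0.0671  0.06  ] [ 0.4882 -0.0266  0.06  ]
bottle [0.6296 0.2501 0.067 ] [0.6171 0.2517 0.067 ]
beaker [ 0.6257 -0.2043  0.04  ] [ 0.7681 -0.1948  0.04  ]
vial [0.6767 0.1171 0.03  ] [0.678  0.1091 0.03  ]
plate (316, 213) [0.5811 0.0916 0.012 ]
plate (345, 230) [0.4691 0.0927 0.012 ]
plate (390, 202) [ 0.4435 -0.1025  0.012 ]
```

View pics/c1.png

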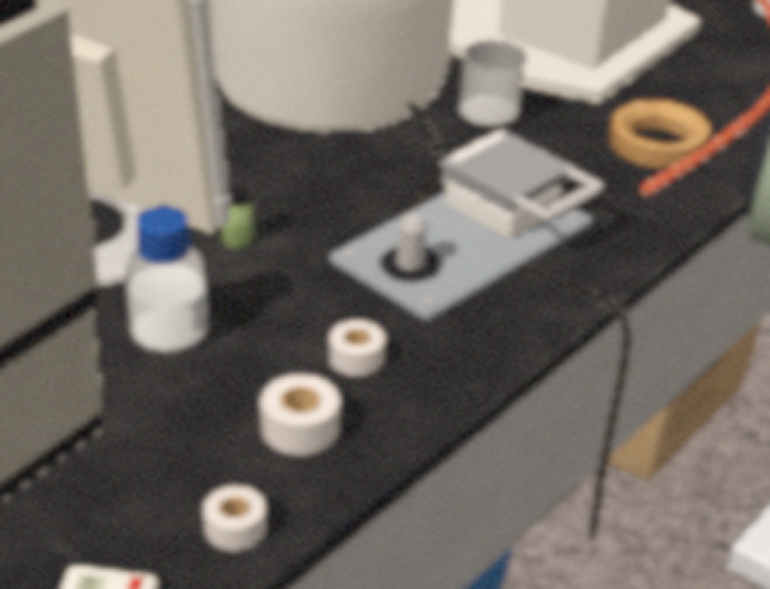

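The enlarged crop confirms it: the middle roll at crop (300,413), scene (306,263), is clearly bigger than its neighbours at (357,347) and (235,517). The cork ring is on the other side of the dispenser. Next is a wrist look over both the roll and the dispenser.

```bash
python3 - <<'E'
from h import *
for y in (-90,90): print(y,bot.solve_ik([.455,.274,.1],down(np.radians(y))))
bot.move_pose([.46,.12,.27],down(0.))
T=T_tool(); im=bot.camera("wrist"); np.save("T1.npy",T); cv2.imwrite("pics/w1.png",im[:,:,::-1])
C=cam("wrist",T)
for t in ("label_roll","dispenser","guard_bar"):
    print(t,[(d["bbox"],round(d["confidence"],2)) for d in bot.search_frame("wrist",t)])
print(bot.read_clock(),T[:3,3],bot.read_joint_positions())
for y in (-90,90): print(y,bot.solve_ik([.455,.274,.1],down(np.radians(y))))
E
```

```text
-90 [ 0.4030146   0.41879142 -0.42400041  0.7280045   0.         -1.16778173]
90 [ 0.4030146   0.41879142 -0.42400041  0.7280045   0.          1.97381093]
label_roll [([120.4, 180.3, 38.4, 30.4], 0.9), ([261.9, 137.2, 33.7, 31.6], 0.84), ([187.7, 149.5, 47.0, 44.0], 0.7), ([438.5, 182.5, 44.1, 15.2], 0.35)]
dispenser [([330.5, 71.0, 185.5, 125.9], 0.88)]
guard_bar [([439.7, 186.2, 45.8, 8.5], 0.62), ([430.7, 91.2, 81.9, 102.6], 0.18)]
4.8667 [0.46007145 0.11978649 0.26997402] [ 9.93908376e-02  1.62614661e-01 -3.08278358e-01  1.09993984e+00
  3.37372840e-06 -3.04180571e+00]
-90 [ 0.4030146   0.41879142 -0.42400041  0.7280045   0.         -1.16778173]
90 [ 0.4030146   0.41879142 -0.42400041  0.7280045   0.          1.97381093]
```

View pics/w1.png

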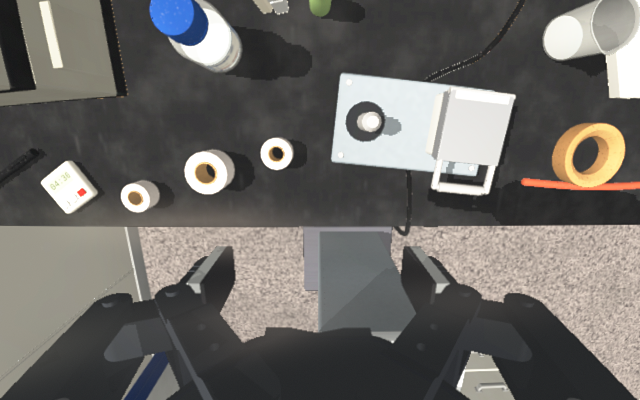

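The wrist view shows the big roll's top at (209,172), the foot disc at (365,121), the spindle top at (371,121), the plate's left corners at (342,73) and (332,161), and the bar at (462,190).

```bash
python3 - <<'E'
from h import *
from scipy.optimize import least_squares
C=cam("wrist",np.load("T1.npy"))
print("roll",hit(C,(209,172),.04),"foot",hit(C,(365,121),.016),"tip",hit(C,(371,121),.07),"bar",hit(C,(462,190),.066),"corners",hit(C,(342,73),.012),hit(C,(332,161),.012))
# fit of dispenser pose (x,y,yaw) to the pixels
P=np.array([[0,.072,.016],[0,.072,.07],[.06,.1125,.012],[-.06,.1125,.012]]);U=np.array([(365,121),(371,121),(342,73),(332,161)])
def W(p,P): return np.c_[P[:,:2]@R.from_euler('z',p[2]).as_matrix()[:2,:2].T+p[:2],P[:,2]]
s=least_squares(lambda p:(proj(C,W(p,P))-U).ravel(),[.52,0,0]); print("disp",s.x,s.fun.reshape(-1,2))
im=cv2.cvtColor(cv2.imread("pics/w1.png"),cv2.COLOR_BGR2GRAY)
# auto: bright blob of roll
m=(im[140:205,175:245]>120).astype(np.uint8); n,l,st,ce=cv2.connectedComponentsWithStats(m); k=1+st[1:,4].argmax(); print("roll blob",st[k],ce[k]+[175,140])
cv2.imwrite("pics/w1c.png",cv2.resize(cv2.imread("pics/w1.png")[60:215,320:530],None,fx=3.8,fy=3.8,interpolation=cv2.INTER_CUBIC))
E
```

```text
roll [0.465  0.2647 0.04  ] foot [0.5302 0.0552 0.016 ] tip [0.5301 0.0569 0.07  ] bar [ 0.4461 -0.0643  0.066 ] corners [0.5914 0.0871 0.012 ] [0.4754 0.099  0.012 ]
disp [0.52 0.   0.  ] [[-12.6   7.7]
 [-13.2   8.8]
 [-19.3   9.2]
 [ -9.5  10.8]]
roll blob [   9    9   51   46 1541] [208.87670344 170.82803374]
```

View pics/w1c.png

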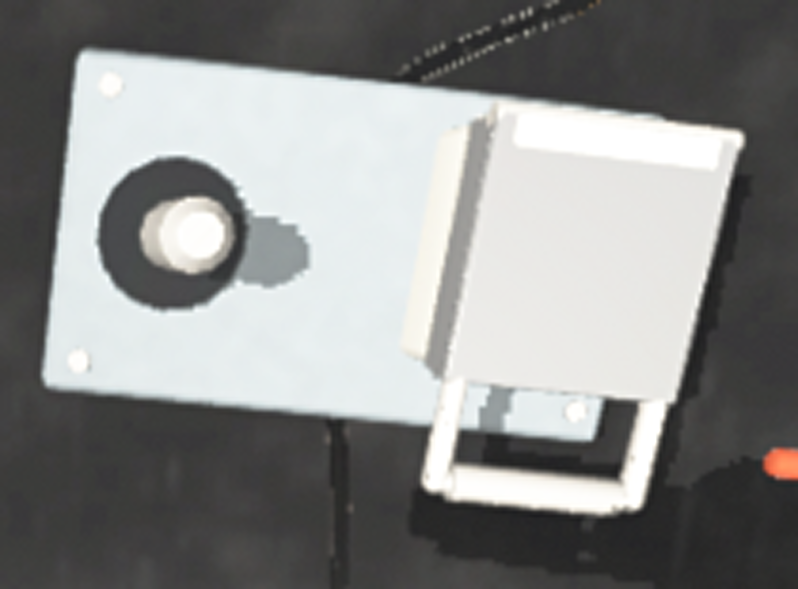

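```bash
sed -i 's/\[:,0\].round(1)/[:,0]/' h.py; python3 - <<'E'
from h import *
from scipy.optimize import least_squares
C=cam("wrist",np.load("T1.npy"))
U=np.array([(365.3,121.3),(371.3,121.6),(341.6,72.6),(331,162),(477.1,175.8),(462.1,189)])
def W(p):
    P=np.array([[0,.072,.016],[0,.072,.07],[.06,.112,.012],[-.06,.112,.012],[-.06,-.102,.012],[p[3],-.052,.066]])
    return np.c_[P[:,:2]@R.from_euler('z',p[2]).as_matrix()[:2,:2].T+p[:2],P[:,2]]
s=least_squares(lambda p:(proj(C,W(p))-U).ravel(),[.52,0,0,-.07]); print(s.x,s.fun.reshape(-1,2).round(1));print(W(s.x).round(4))
E
```

```text
[ 0.52291767 -0.01701874 -0.08974083 -0.07076937] [[ 0.   0.3]
 [ 1.5  0. ]
 [-1.1 -0.7]
 [ 0.4  0.5]
 [ 0.4  0.2]
 [-1.3 -0.3]]
[[ 0.5294  0.0547  0.016 ]
 [ 0.5294  0.0547  0.07  ]
 [ 0.5927  0.0892  0.012 ]
 [ 0.4732  0.0999  0.012 ]
 [ 0.454  -0.1132  0.012 ]
 [ 0.4478 -0.0625  0.066 ]]
```

```bash
python3 - <<'E'
from h import *
q0=down(np.radians(-90))
bot.move_pose([.465,.265,.13],q0)
T=T_tool(); im=bot.camera("wrist"); np.save("T2.npy",T); cv2.imwrite("pics/w2.png",im[:,:,::-1])
print([(d["bbox"],round(d["confidence"],2)) for d in bot.search_frame("wrist","label_roll")])
print(bot.read_clock(),T[:3,3], proj(cam("wrist",T),[[.465,.265,.04],[.465,.265,0],[.5294,.0547,.07]]))
E
```

```text
[([336.0, 281.4, 41.6, 42.6], 0.96), ([289.5, 170.8, 66.2, 69.2], 0.75), ([265.3, 67.7, 55.1, 55.0], 0.55)]
6.5917 [0.46527066 0.26489898 0.13025296] [[ 318.71078298  205.36965903]
 [ 318.57251054  193.83181212]
 [ 210.49606026 -119.41439497]]
```

View pics/w2.png

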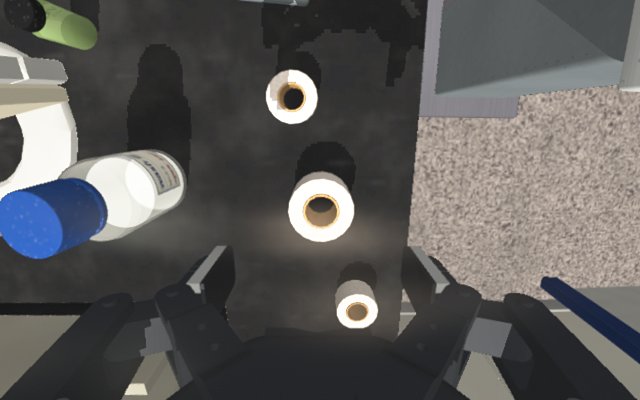

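Roll top centre at (321.5,209), with the small rolls at (292,97) and (357,311), clear of the fingers. I'll grasp it now.

```bash
python3 - <<'E'
from h import *
p=hit(cam("wrist",np.load("T2.npy")),(321.5,209.),.04); print(p)
bot.move_linear([p[0],p[1],.13],speed=.1)
bot.move_linear([p[0],p[1],.009],speed=.12,until_force=15)
print(bot.read_position()); bot.set_gripper(0.,40); print("w",bot.read_gripper_width())
P=bot.read_position()
bot.move_linear([P[0],P[1],.16],speed=.15)
T=T_tool(); im=bot.camera("wrist"); np.save("T3.npy",T); cv2.imwrite("pics/w3.png",im[100:340,160:480,::-1].repeat(2,0).repeat(2,1))
C=cam("wrist",T); t=T[:3,3]; print(bot.read_clock(),t,bot.read_ft_force(),"pred top centre",proj(C,[t+[0,0,.031]]))
E
```

```text
[0.4626 0.2683 0.04  ]
[0.46320922 0.26855093 0.009637  ]
w 0.6713128026354587
9.5917 [0.46250731 0.26825942 0.15907728] [ 0.52764901  0.64999868 -0.98530839] pred top centre [[319.18259272 283.11721124]]
```

View pics/w3.png

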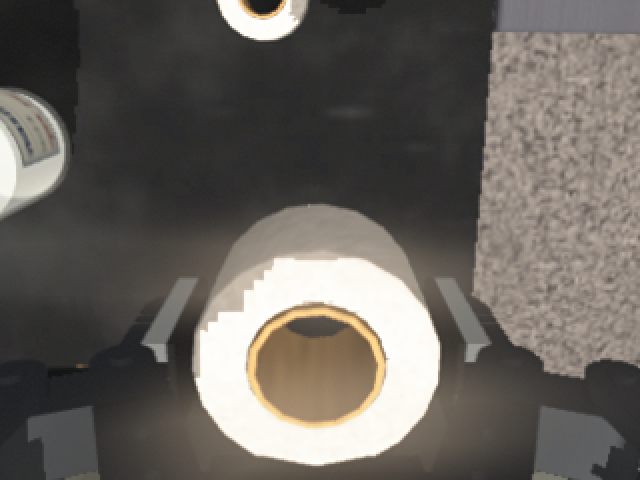

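The roll is held and centred: the core ring sits at about (318,283) in the full image, against a predicted (319,283). Next is a close look at the spindle from above.

```bash
python3 - <<'E'
from h import *
bot.move_linear([.53,.125,.16],speed=.2)
bot.wait(.2)
T=T_tool(); im=bot.camera("wrist"); np.save("T4.npy",T); cv2.imwrite("pics/w4.png",im[40:260,180:460,::-1].repeat(2,0).repeat(2,1))
C=cam("wrist",T); print(bot.read_clock(),T[:3,3],"foot,tip pred",proj(C,[[.5294,.0547,.016],[.5294,.0547,.07],[.4478,-.0625,.066]]))
E
```

```text
10.7833 [0.5295276  0.12599928 0.1599827 ] foot,tip pred [[318.39146477 119.37906788]
 [318.59867427 118.87201041]
 [432.16257553 -47.33702043]]
```

View pics/w4.png

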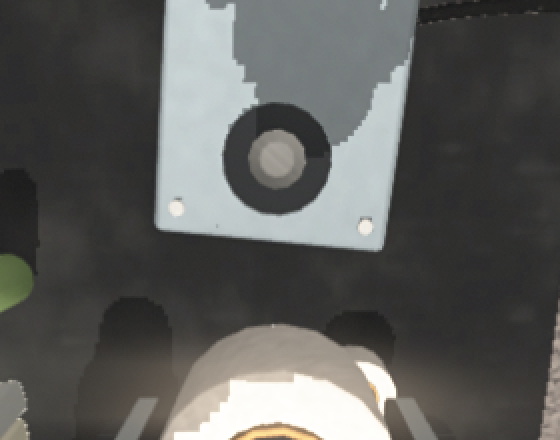

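Foot at (318.2,119) and tip at (318.5,119.3) both match the prediction within 0.5 px, so I'll place it.

```bash
python3 - <<'E'
from h import *
x,y=.5291,.0547
bot.move_linear([x,y,.16],speed=.15)
bot.wait(.2); P=bot.read_position(); print(P)
x+=x-P[0]; y+=y-P[1]
a=bot.move_linear([x,y,.075],speed=.12,until_force=10); print(a,bot.read_position(),bot.read_ft_force())
if not a:
    a=bot.move_linear([x,y,.032],speed=.06,until_force=10); print(a,bot.read_position(),bot.read_ft_force())
    if not a:
        a=bot.move_linear([x,y,.021],speed=.02,until_force=10); print(a,bot.read_position(),bot.read_ft_force())
print(bot.read_clock())
E
```

```text
[0.52905764 0.05554504 0.15998496]
False [0.52967772 0.05393085 0.0755315 ] [-0.87952305  0.45327162 -0.63269349]
False [0.52934227 0.05385254 0.03208873] [-0.22788517 -0.80597132 -1.09849955]
True [0.52961979 0.05382324 0.02612148] [-1.13530317  0.57884214  6.82630375]
13.725
```

```bash
python3 - <<'E'
from h import *
bot.set_gripper(1.0); P=bot.read_position()
bot.move_linear([P[0],P[1],.16],speed=.12)
bot.move_linear([.4478,.02,.17],speed=.2,rotation=down(np.radians(-95.14)))
bot.set_gripper(.30); bot.wait(.1)
T=T_tool(); im=bot.camera("wrist"); np.save("T5.npy",T); cv2.imwrite("pics/w5.png",im[:,:,::-1])
C=cam("wrist",T); print(bot.read_clock(),T[:3,3],bot.read_gripper_width(),"bar,rolltop,tip pred",proj(C,[[.4478,-.0625,.066],[.5294,.0547,.056],[.5294,.0547,.07]]))
print([(d["bbox"],round(d["confidence"],2)) for d in bot.search_frame("wrist","guard_bar")])
E
```

```text
16.7417 [0.44780388 0.02002716 0.16998472] 0.29733312436513865 bar,rolltop,tip pred [[309.39042885 105.40299067]
 [238.73501075 239.1997314 ]
 [234.74316202 245.20173363]]
[([302.1, 71.1, 15.5, 70.7], 0.72)]
```

View pics/w5.png

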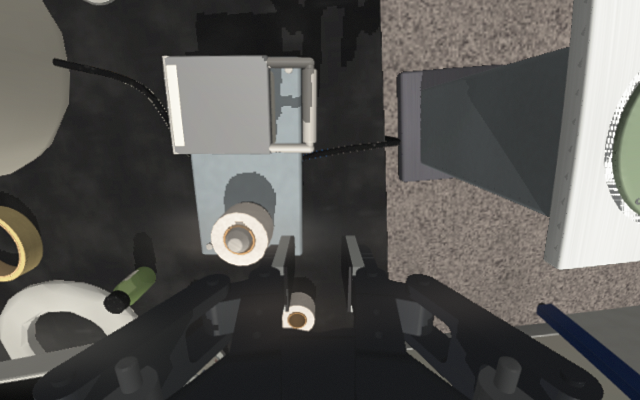

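The roll is on the spindle at (240,237). The bar is at (310,105), as predicted, so I'll go and grasp it.

```bash
python3 - <<'E'
from h import *
p=hit(cam("wrist",np.load("T5.npy")),(309.7,105.),.066); print(p)
x,y=p[:2]
bot.move_linear([x,y,.13],speed=.15); bot.wait(.1)
a=bot.move_linear([x,y,.050],speed=.08,until_force=10); print(a,bot.read_position(),bot.read_ft_force())
if not a:
    bot.set_gripper(0.,45); print("w",bot.read_gripper_width(),bot.read_position(),bot.read_ft_force(),bot.read_clock())
E
```

```text
[ 0.4475 -0.0628  0.066 ]
False [ 0.44793142 -0.06292152  0.05038818] [-0.71925768  0.20611242 -0.2226741 ]
w 0.1241049944076263 [ 0.44756704 -0.06290329  0.05033853] [-1.24393151  0.20054873  2.3041486 ] 19.0833
```

```bash
python3 - <<'E'
from h import *
P0=np.array(bot.read_position()); yaw=-.0897; xd=np.array([np.cos(yaw),np.sin(yaw),0])
for d in np.arange(5,51,5):
    a=np.radians(d); bot.move_linear(P0+.115*((1-np.cos(a))*xd+np.sin(a)*np.array([0,0,1])),speed=.06)
    if d%10==0: print(d,bot.read_position().round(4),bot.read_ft_force().round(1),round(bot.read_gripper_width(),3))
bot.wait(.5); T=T_tool(); np.save("T6.npy",T)
cv2.imwrite("pics/w6.png",bot.camera("wrist")[:,:,::-1]); s=bot.camera("scene"); cv2.imwrite("pics/s6.png",s[130:320,220:440,::-1].repeat(3,0).repeat(3,1))
print(bot.read_clock(),T[:3,3]-P0)
E
```

```text
10 [ 0.4492 -0.063   0.0705] [-1.1  0.6 -1.9] 0.114
20 [ 0.4544 -0.0635  0.0898] [-1.6  0.2 -1. ] 0.123
30 [ 0.4628 -0.0643  0.1081] [-4.5 -1.9  1.1] 0.119
40 [ 0.4747 -0.0654  0.1251] [-5.1 -1.4  2.7] 0.12
50 [ 0.4894 -0.0669  0.1396] [-5.1 -1.8  3.6] 0.115
22.8583 [ 0.04150563 -0.00393112  0.08903332]
```

View pics/w6.png

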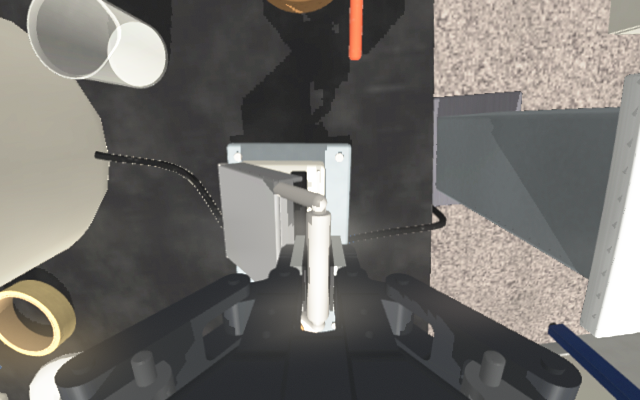

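View pics/s6.png

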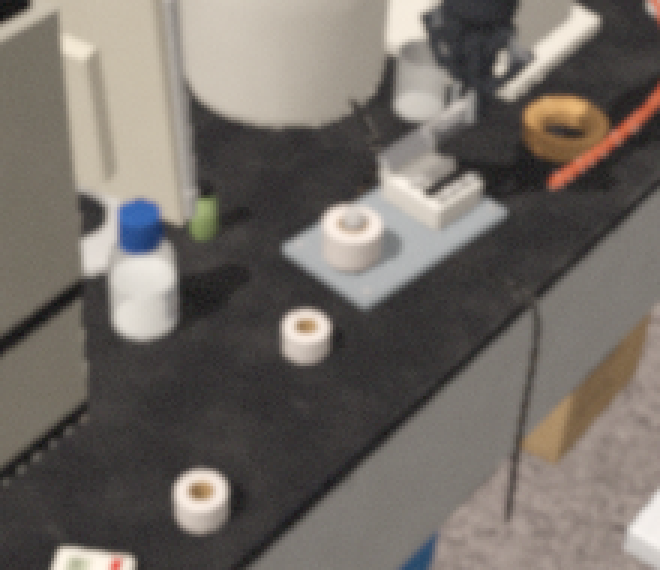

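The wrist picture shows the bar between the pads, running from about (319,207) to (318,328), with the guard plate open behind it. The scene crop shows the big roll on the spindle and the other things in place. Last, a quick numeric check of the bar height, then hand in.

```bash
python3 - <<'E'
from h import *
C=cam("wrist",np.load("T6.npy")); t=np.load("T6.npy")[:3,3]; yd=np.array([.0897,.996,0])
for dz in (.008,.016,.024): print(dz,proj(C,[t+[0,0,dz]-yd*.029,t+[0,0,dz]+yd*.029]).round(0).tolist())
print(bot.read_position(),bot.read_ft_force(),bot.read_gripper_width(),bot.read_clock())
bot.close_job()
E
```

```text
0.008 [[319.0, 206.0], [319.0, 306.0]]
0.016 [[319.0, 211.0], [319.0, 316.0]]
0.024 [[319.0, 216.0], [319.0, 326.0]]
[ 0.48904871 -0.06683536  0.13934583] [-5.21408107 -1.93068637  3.04126344] 0.12214387597450581 22.8583
the job is handed in; nothing more can be done
```

The job is handed in. The largest roll is on the spindle, and the gripper is still holding the guard open by its bar at about 50°. It took 22.9 s of the 58 s allowed.

- **Roll:** I picked the largest of the three rolls and lowered it onto the spindle. Contact came with the tool at 26.1 mm, against 25.6 mm expected for a seated roll. I let go of it while the guard was still shut. Later pictures show it on the spindle with the tip sticking out above.
- **Guard:** I gripped the bar with 45 N and lifted it along its arc. The tool's travel puts the guard at 50–51°, and the gripper stayed closed on the bar, with 3–5 N at the wrist.
- **Less certain:** I did not measure the guard angle itself. In the last picture, the bar's near end (in the view) fits the bar being about where I gripped it. The far end was hard to read and suggests it may sit up to about 8 mm higher in the fingers. A real slip that large would put the angle near or just past the upper limit.
- **Other things:** In the last scene picture, the bottle, beaker, cork ring and small rolls showed no visible change. I checked these by eye only.

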